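# Tweezers spring hold test

## Robot

A 6-joint arm with a two-finger parallel gripper is mounted at the origin on a cart in front of the work surface, level with it; the furniture and walls round the work are solid. World frame = base frame: x ahead of the robot, y to its left, z up, the work surface at z = 0. Lengths are in mm, angles in rad, forces in N, time in s.
With the tool pointing down it reaches from about 350 to 975 mm from the base axis. Payload 7.1 kg.
Tool frame: the origin (TCP) lies at the very end of the fingers, on their centre line; the grasp point (between the pads) lies 19 mm behind it; z points along the fingers, y is the line along which they close (so a half turn about z gives the same grasp; the last joint's range is limited). The gripper opens to 88 mm and grips with 3 to 60 N. Pads are 20 mm wide; open, the fingers measure 115 mm over their backs; the gripper's body (75 mm by 178 mm) begins 61 mm behind the grasp point.
Start: joints at [-1.188, 0.423, 1.63, -0, 1.089, -0.019], TCP at [244.438, -575.2, 222.675] pointing down, gripper open.
Joint ranges: [-3, 3], [-0.9, 2.11], [0.09, 2.58], [-1.31, 4.45], [0.11, 2.69], [-2.54, 2.54]. Speed limits (rad/s): [2.39, 2.39, 3.01, 3.14, 3.14, 3.14].

## Interface

Orientations are given as a rotation vector (axis times angle).
In Python, from workcell import sensors, imaging, close_job gives the robot as it stands. The module is installed in compiled form; this text tells all that it offers.
- The arm moves only by the tool servo_tool, never from a script. Its argument "steps" is a list of rows, each a list of 3 entries, a list of its own where there are three numbers: the shift along the world's x, y, z in m, then the turn, a rotation vector about the world's x, y, z in degrees, then the opening, from -1 (shut) to 1 (fully open). A call has exactly 8 rows; each row shifts and turns the commanded pose from where the row before left it; what a row does not reach is not made up. A row lasts 1/12 s, in which the tool goes at most 41.7 mm and 7.16 degrees, less where a joint would pass 70% of its speed; a pose out of reach is approached as far as the arm can. A call is refused whole if a number of a shift passes 0.0417 or a number of a turn 7.16, either way. A call with a gripper value outside its range is refused whole. The fingers move at their own pace and stop on an object; the grip force is fixed at half the most. Time passes only in rows, so rows that do not move let the fingers close, or fill a call up. It gives the time, the measured TCP pose, the force, the opening and the grip force at its end, in the units of the state.
- sensors.get_obs(): the state, without advancing time (a new reading comes with each control period).
- imaging.get_image(name): name is "scene" or "top" or "wrist"; returns a dict with "color" (384x512x3 uint8, blue, green, red), "range_z" (384x512 float32, mm along the optical axis (not along the pixel's ray), 0 where there is no reading), "vertical_fov" (degrees; the focal length in pixels is half the picture's height over the tangent of half this angle, whatever the lens; pixels are square), "cx", "cy" (the principal point, pixels), "k1" (the pictures are not rectified: a ray, as slopes to the right and down, at radius r is drawn at 1 + k1 r^2 times it, then the intrinsics apply), "rvec" (rotation vector, rad) and "tvec" (3), from world to camera coordinates, as OpenCV has them; the wrist camera has in their place "tool_from_camera" (4x4, takes a point from camera to tool coordinates, whose origin is the TCP and whose axes are the flange's). Camera axes: x right, y down, z forward; pixel columns grow to the right and rows downward; lengths in mm; the calibration is good to about 2 mm. A picture is of the moment at which its call begins: read the wrist's pose just before it.
- close_job(): hands the job in; it is judged then, once.
The state is a dict: "t": time; "qpos": joint angles; "qvel": joint speeds; "joint_torque": joint torques, N m; "ee_pos": TCP position; "orientation": TCP orientation; "ft_force": force on the tool from outside, world axes, zero at the start; "moment": the same for the moment, N m; "width": finger opening in mm; "grasp_force": force on a finger pad.
Only numpy, scipy, OpenCV 4.12 (cv2) and the standard library are available. Lean on these libraries where they do the work, as an engineer would, in place of code of your own. Each camera call takes 0.05 s, during which the arm holds its last target. There are 200 camera calls.

## Task

Run a spring hold test on the gauge tweezers: first start the grey hold timer by pushing its red plunger all the way down to its stop, and let it come back up. Then take the tweezers by their black grip pads, lift them level at least 5 cm off the blue rest and squeeze them until the blade with the red dot stands over the middle of the green mark on the white gauge plate; never let the tips shut against each other, and leave the other things on the bench where they are. Finish while still holding the tweezers up at that gap, steady and level; do not put them down or let go.

Things in the scene. Friction and masses are not known exactly. Their poses are not given: they have to be found in the camera images.
- plunger_top (a point): centre of the top face of the red plunger head, 32 mm across (flat 20 mm across in the middle), 82 mm above the worktop when up. It stands in the middle of the top of a fixed grey timer box, 80x110 mm, 46 mm high, with a white dial on the side nearest the robot. Pressed straight down. Between timer and tweezers a microscope overhangs the bench: cross near the front edge
- plunger (a joint): travel of the plunger head in m: 0 up, 0.012 at its stop. A spring returns it: about 2 N to start moving, 6 N at the stop. Count it as pressed from 0.0105
- tweezers_grip (a point): centre between the black grip pads of the loose steel tweezers, half-way up the blades, 39 mm above the worktop at the start. x points along the tweezers to the tips, y across them (squeezing direction), z up. Hinge block 95 mm behind, tips 85 mm ahead. Blades 4 mm thick, 12 mm high; pads 30 mm long. Outside width across the pads 27 mm open, 8 mm shut. Weight 70 to 140 g, balanced at the grip
- tweezers: the tweezers as a whole, 180 mm long; origin 9 mm below point tweezers_grip, same axes. A white gauge plate, 34 mm long, 54 mm wide and 2 mm thick, lies under the blades from 40 to 74 mm ahead of the grip
- tool_rest: fixed rest under the tweezers, origin under its centre (within 7 mm of below the grip), x along it: grey base 200x110 mm, 5 mm thick, with two blue cross rails 14 mm long and 104 mm wide, 30 mm high (37 mm at their ends), centred at x -85 and +57 mm. Between the rails the space under the grip is free down to the base
- squeeze (a joint): closing angle of the movable blade (the one on the +y side, with a red dot) in rad: 0 open (tip gap 36 mm), 0.2 tips shut. Tip gap = 36 mm - 180 mm x angle; outside width across the pads = 27 mm - 95 mm x angle. Spring force at the pads about 6 N open, rising to 13 N at 0.155 rad
- marker (a joint): setting of the green mark in rad on the same scale: the red-dot blade stands over the middle of the mark when joint squeeze equals this. Between 0.09 and 0.155; it differs each time and stays as set by friction
- pointer (a point): point on top of the red-dot blade, 57 mm ahead of the grip point (152 mm from the hinge), at the red dot
- green_mark (a point): the point where the red dot stands when the blade is centred on the green mark (9 mm above the mark itself). The mark is a green stripe on the white plate, 7 mm wide and 30 mm long; the blade over it is 4 mm thick, so that green shows evenly on both sides of it when centred
- window_cap: bystander, to be left alone: round light-grey window cap with a black edge, 61 mm across, 13 mm high
- m6_screw_3: bystander, to be left alone: small steel screw, 27 mm long
- kf_ring_1: bystander, to be left alone: metal ring with black seal, 41 mm across, 14 mm high
- kf_ring_2: bystander, to be left alone: second metal ring with black seal, 41 mm across, 14 mm high
- kf_clamp: bystander, to be left alone: metal ring clamp, 51x73x13 mm
- tape_roll: bystander, to be left alone: white roll of tape, 59 mm across, 18 mm high
Not all that is in view belongs to the job. What is shaped like the part that bears plunger_top but orange is not meant.

How it is judged:
By the outcome, as a careful person would: the job done as asked, in the order asked, and still so for the second after the job is handed in, while the arm keeps its last pose, push and grip.
It also fails if it takes over 56 s, if anything falls off the work surface, if the arm or the gripper's body presses on something with over 40 N, if the wrist force passes 120 N, or if a joint passes its speed limit or range.

## Working session

There is one attempt and no reset: what is moved stays moved. The work goes in short steps, Python scripts to look and compute and a tool call to move; the robot and the scene stay as the last step left them, time stands still between calls to the robot, and variables do not carry over. Pictures are saved under pics/ and viewed, at most 10 in all, crops included, and the job is handed in when it is done.

Besides the shell and the picture viewer there is one more tool, called after "Emit:" as a command line: name --argument value ..., lists and objects as JSON in quotes. servo_tool: Moves the arm, as the interface text tells. Its arguments: {"type":"object","properties":{"steps":{"type":"array"}},"required":["steps"]}

```bash
mkdir -p pics
cat > h.py <<'E'
import numpy as np, cv2
from workcell import sensors, imaging, close_job
def cam(d, obs=None):
    f=d["color"].shape[0]/2/np.tan(np.radians(d["vertical_fov"])/2)
    if "rvec" in d:
        R=cv2.Rodrigues(np.array(d["rvec"],float))[0]; t=np.array(d["tvec"],float).ravel()
        return f,R.T,-R.T@t
    T=np.array(d["tool_from_camera"]); Rt=cv2.Rodrigues(np.array(obs["orientation"],float))[0]
    return f,Rt@T[:3,:3],Rt@T[:3,3]+np.array(obs["ee_pos"])
def rays(d,uv):
    f=cam_f(d); uv=np.atleast_2d(np.array(uv,float))
    K=np.array([[f,0,d["cx"]],[0,f,d["cy"]],[0,0,1]])
    return cv2.undistortPoints(uv[:,None],K,np.array([d["k1"],0,0,0.]))[:,0]
def cam_f(d): return d["color"].shape[0]/2/np.tan(np.radians(d["vertical_fov"])/2)
def at_depth(d,uv,obs=None):
    f,R,c=cam(d,obs); s=rays(d,uv); z=np.array([d["range_z"][int(round(v)),int(round(u))] for u,v in np.atleast_2d(uv)])
    return (np.c_[s,np.ones(len(s))]*z[:,None])@R.T+c
def at_height(d,uv,h,obs=None):
    f,R,c=cam(d,obs); w=np.c_[rays(d,uv),np.ones(len(np.atleast_2d(uv)))]@R.T
    return c+w*((h-c[2])/w[:,2])[:,None]
E
python3 - <<'E'
from h import *
import pickle
o=sensors.get_obs(); print(o)
D={}
for n in("scene","top","wrist"):
    D[n]=d=imaging.get_image(n); print(n,d["vertical_fov"],d["cx"],d["cy"],d["k1"],cam(d,o)[2])
pickle.dump((o,D),open("d0.pkl","wb"))
cv2.imwrite("pics/top0.png",cv2.resize(D["top"]["color"],(800,600)))
cv2.imwrite("pics/scene0.png",cv2.resize(D["scene"]["color"],(800,600)))
E
```

```text
{'t': 0.0, 'qpos': array([-1.18799485e+00,  4.23812860e-01,  1.63067368e+00, -8.63595466e-06,
        1.08862570e+00, -1.89890058e-02]), 'qvel': array([-1.24851836e-03, -5.85698260e-04, -4.25891373e-04, -5.09515321e-04,
        8.88357424e-04, -4.03384393e-05]), 'joint_torque': array([-3.18892780e-04, -5.44608843e+01, -2.73673904e+01,  6.44085975e-02,
        2.27271288e-02, -1.47124433e-04]), 'ee_pos': array([ 244.23717691, -574.6994735 ,  221.92559326]), 'orientation': array([-3.07694559e+00, -6.26602492e-01,  4.43416790e-04]), 'ft_force': array([-0.02452771, -0.55468693, -0.81327297]), 'moment': array([-0.02479728, -0.00850107,  0.04398727]), 'grasp_force': 0.0, 'width': 88.19801630889143}
scene 43.963879132971925 253.23684987159712 200.60567541731285 -0.0679160626243566 [-448.89246514 -638.88119945  628.63646136]
top 56.869486856636705 258.02420948070517 194.99066131855275 -0.0929542167923989 [ 435.7719821   -22.14813628 1172.29465565]
wrist 60.74681680425636 254.95940098537343 193.32503582590908 -0.044902656525183264 [ 322.94059    -541.33592509  384.34710209]
```

View pics/top0.png

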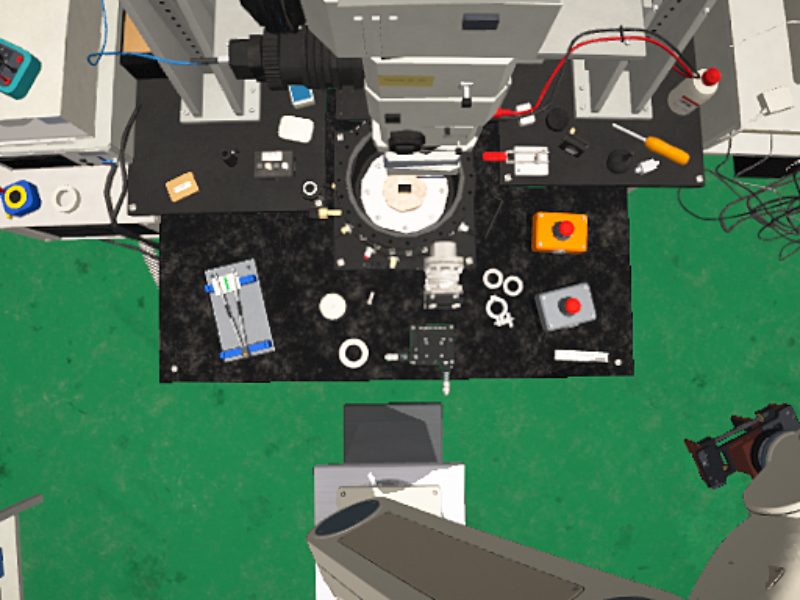

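View pics/scene0.png

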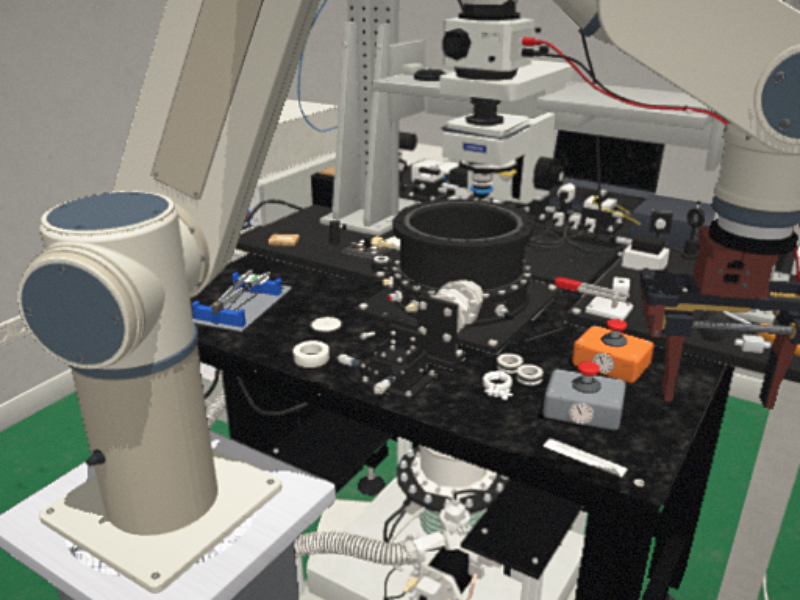

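The top view shows the grey timer with its red plunger at (572,306), the orange decoy at (565,229), and the tweezers on the rest near (237,310) with tips up at the white plate (228,284). In the scene view the grey timer plunger is at (588,369) and the orange one at (617,325). The red probe at (495,156) and the bottle cap at (711,76) are also red but not part of the job. I choose the grey one.

Run:
```python
from h import *
import pickle
o,D=pickle.load(open("d0.pkl","rb"))
def red(d,box):
    u0,v0,u1,v1=box; h=cv2.cvtColor(d["color"],cv2.COLOR_BGR2HSV)[v0:v1,u0:u1]
    m=((h[...,0]<5)|(h[...,0]>174))&(h[...,1]>170)&(h[...,2]>80)
    n,l,s,c=cv2.connectedComponentsWithStats(m.astype(np.uint8)); k=1+np.argmax(s[1:,4]); print(s[k]); return c[k]+[u0,v0]
t,s=D["top"],D["scene"]
a=red(t,(345,180,390,212)); b=red(s,(360,225,395,245))
print(a,b, at_depth(t,[a]),at_depth(s,[b]),at_height(t,[a],82),at_height(s,[b],82))
def ray(d,p):
    f,R,c=cam(d); w=R@np.r_[rays(d,p)[0],1]; return c,w/np.linalg.norm(w)
c1,w1=ray(t,a);c2,w2=ray(s,b)
k=np.linalg.lstsq(np.c_[w1,-w2],c2-c1,rcond=None)[0];print("tri",c1+k[0]*w1,c2+k[1]*w2)
# tweezers approx: hinge, tips in top view
print(at_height(t,[[246/1.5625,352/1.5625],[225/1.5625,277/1.5625],[219/1.5625,350/1.5625],[272/1.5625,350/1.5625],[210/1.5625,288/1.5625],[256/1.5625,275/1.5625]],35))
cr=cv2.resize(t["color"][155:240,115:190],(600,680)[:2],interpolation=cv2.INTER_CUBIC)
x=cv2.resize(t["color"][160:235,125:180],(440,600),interpolation=cv2.INTER_CUBIC);y=cv2.resize(t["color"][175:220,335:390],(330,270),interpolation=cv2.INTER_CUBIC)
y=cv2.copyMakeBorder(y,0,330,0,0,cv2.BORDER_CONSTANT)
cv2.imwrite("pics/c1.png",np.hstack([x,y]))
# obstacle heights between
f,R,c=cam(t); vv,uu=np.mgrid[0:384:1,0:512:1]
P=at_depth(t,np.c_[uu.ravel(),vv.ravel()]).reshape(384,512,3)
m=(P[...,0]>330)&(P[...,2]>30)&(P[...,2]<1100)
for y0 in range(-400,420,50):
    q=m&(P[...,1]>=y0)&(P[...,1]<y0+50)
    print(y0,[ (x0,int(P[...,2][q&(P[...,0]>=x0)&(P[...,0]<x0+40)].max(initial=0))) for x0 in range(330,650,40)])
```

```text
[17 11 10 10 75]
[10  6 14  9 97]
[366.09333333 195.4       ] [376.19587629 235.27835052] [[ 435.7719821   -22.14813628 1172.29465565]] [[ 469.96468387 -378.58461229   81.53680663]] [[ 478.85753803 -372.55390606   82.        ]] [[ 469.18674783 -378.80498833   82.        ]]
tri [ 479.11979691 -374.68680243   75.36344971] [ 479.67706438 -375.83326024   75.75392729]
[[393.47110833 288.29995438  35.        ]
 [548.93055292 332.10873683  35.        ]
 [398.10469454 344.71318764  35.        ]
 [397.03590678 234.30360345  35.        ]
 [526.53688017 363.66752747  35.        ]
 [552.08264048 267.10188953  35.        ]]
-400 [(330, 0), (370, 0), (410, 50), (450, 86), (490, 81), (530, 0), (570, 52), (610, 87)]
-350 [(330, 0), (370, 0), (410, 51), (450, 50), (490, 50), (530, 0), (570, 50), (610, 57)]
-300 [(330, 0), (370, 0), (410, 0), (450, 0), (490, 0), (530, 0), (570, 0), (610, 0)]
-250 [(330, 0), (370, 0), (410, 0), (450, 0), (490, 0), (530, 0), (570, 0), (610, 0)]
-200 [(330, 0), (370, 0), (410, 0), (450, 0), (490, 77), (530, 93), (570, 94), (610, 169)]
-150 [(330, 60), (370, 69), (410, 91
[... 334 characters left out ...]
178)]
50 [(330, 0), (370, 0), (410, 0), (450, 0), (490, 0), (530, 0), (570, 0), (610, 175)]
100 [(330, 0), (370, 0), (410, 0), (450, 0), (490, 0), (530, 0), (570, 0), (610, 46)]
150 [(330, 0), (370, 0), (410, 0), (450, 0), (490, 0), (530, 0), (570, 0), (610, 0)]
200 [(330, 0), (370, 40), (410, 40), (450, 0), (490, 0), (530, 0), (570, 0), (610, 0)]
250 [(330, 0), (370, 50), (410, 48), (450, 49), (490, 0), (530, 39), (570, 0), (610, 0)]
300 [(330, 0), (370, 38), (410, 47), (450, 49), (490, 47), (530, 43), (570, 0), (610, 0)]
350 [(330, 0), (370, 0), (410, 0), (450, 0), (490, 43), (530, 40), (570, 0), (610, 0)]
400 [(330, 0), (370, 0), (410, 0), (450, 0), (490, 0), (530, 0), (570, 0), (610, 0)]
```

View pics/c1.png

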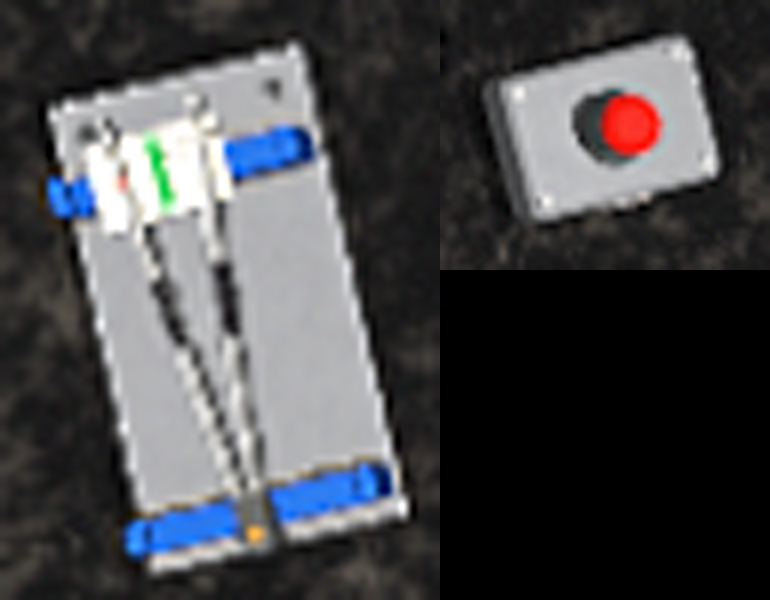

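The close crop confirms the grey timer, and shows the tweezers with the red dot on the left blade and the green stripe to its right. I'll move to a view of the plunger with the gripper shut.

Emit:
servo_tool --steps '[[[0.02, 0.022, 0], [0, 0, -2], -1], [[0.02, 0.022, 0], [0, 0, -2], -1], [[0.02, 0.022, 0], [0, 0, -2], -1], [[0.02, 0.022, 0], [0, 0, -2], -1], [[0.02, 0.022, 0], [0, 0, -2], -1], [[0.02, 0.022, 0], [0, 0, 0], -1], [[0.02, 0.022, 0], [0, 0, 0], -1], [[0, 0, 0], [0, 0, 0], -1]]'

```text
t: 0.82
ee_pos: [386.8, -417.8, 222.4]
orientation: [-3.119, -0.361, -0.001]
ft_force: [1.0, 0.6, -0.4]
width: 37.7
grasp_force: 0.0
```

```bash
cat > look.py <<'E'
from h import *
import sys
o=sensors.get_obs(); d=imaging.get_image("wrist")
np.set_printoptions(precision=1,suppress=True)
h=cv2.cvtColor(d["color"],cv2.COLOR_BGR2HSV)
m=((h[...,0]<5)|(h[...,0]>174))&(h[...,1]>150)&(h[...,2]>70)
n,l,s,c=cv2.connectedComponentsWithStats(m.astype(np.uint8))
print(o["ee_pos"],o["width"],np.round(o["qpos"],2))
for k in range(1,n):
    if s[k,4]>60:
        q=(l==k)&(d["range_z"]>0); vv,uu=np.nonzero(q); P=at_depth(d,np.c_[uu,vv],o)
        top=P[:,2]>P[:,2].max()-8
        print(s[k],c[k],"at82",at_height(d,[c[k]],82,o)[0],"depth med",np.median(P[top],0),"mid",(P[top].min(0)+P[top].max(0))/2)
cv2.imwrite("pics/%s.png"%sys.argv[1],d["color"])
E
python3 look.py w1
```

```text
[ 386.8 -417.8  222.4] 37.66797597651202 [-0.8  0.3  1.8  0.   1.1  0.5]
```

View pics/w1.png

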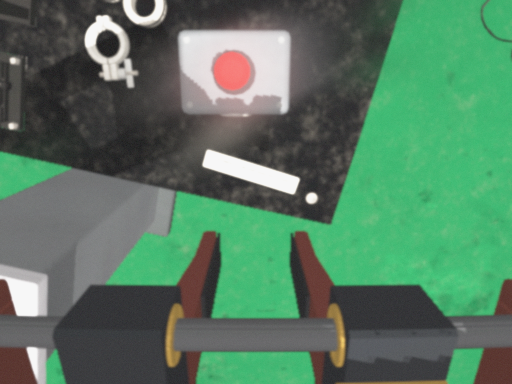

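The wrist view shows the grey timer with its red plunger at (233,71), washed out by glare. I'll relax the colour threshold.

```bash
sed -i 's/(h\[...,1\]>150)/(h[...,1]>110)/' look.py; python3 look.py w1b
```

```text
[ 385.7 -419.4  222.5] 33.80753957785424 [-0.8  0.3  1.8  0.   1.1  0.5]
[ 213   50   35   38 1051] [229.9  68.6] at82 [ 481.  -373.9   82. ] depth med [ 481.2 -373.8   81.7] mid [ 481.1 -373.8   81.4]
[ 185  233   34   84 1016] [201.4 275.6] at82 [ 272.9 -386.8   82. ] depth med [ 415.7 -393.   308.7] mid [ 415.7 -393.   308.7]
[ 292  233   34   84 1023] [308.4 275.3] at82 [ 299.2 -497.    82. ] depth med [ 423.2 -428.9  307.6] mid [ 423.2 -428.9  307.6]
[497 281  15  32 182] [505.5 299.5] at82 [ 317.6 -723.3   82. ] depth med [ 429.5 -483.3  306.2] mid [ 429.7 -483.5  306.6]
[  0 349  36  35 501] [ 15.5 366.4] at82 [  91.1 -186.2   82. ] depth med [ 376.8 -346.3  311.7] mid [ 376.9 -346.3  312.7]
[476 349  36  35 496] [496.7 367.5] at82 [ 224.6 -760.6   82. ] depth med [ 410.6 -487.7  311.9] mid [ 410.1 -487.8  312.6]
[195 353   9  26  89] [198.3 363.9] at82 [ 153.5 -404.3   82. ] depth med [ 381.5 -400.8  302.3] mid [ 382.2 -400.6  302.4]
```

Emit:
servo_tool --steps '[[[0.012, 0.006, -0.014], [0, 0, 0], -1], [[0.012, 0.006, -0.014], [0, 0, 0], -1], [[0.012, 0.006, -0.014], [0, 0, 0], -1], [[0.012, 0.006, -0.014], [0, 0, 0], -1], [[0.012, 0.006, -0.014], [0, 0, 0], -1], [[0.012, 0.006, -0.014], [0, 0, 0], -1], [[0.012, 0.006, -0.014], [0, 0, 0], -1], [[0, 0, 0], [0, 0, 0], -1]]'

```text
t: 1.58
ee_pos: [468.8, -376.9, 120.8]
orientation: [-3.117, -0.358, 0.005]
ft_force: [-0.9, 0.3, 0.2]
width: 0.3
grasp_force: 0.0
```

```bash
python3 look.py w2|head -3
```

```text
[ 468.8 -376.9  120.8] 0.26719621471695054 [-0.7  0.5  1.8  0.   0.9  0.6]
[217  21  19  12  71] [225.1  26.3] at82 [ 581.4 -332.8   82. ] depth med [ 593.  -322.3    0.4] mid [ 593.2 -323.5    0.1]
[373  29  23  30 142] [382.6  45.2] at82 [ 592.4 -422.1   82. ] depth med [ 606.8 -447.     0.3] mid [ 610.6 -451.     0.1]
```

Emit:
servo_tool --steps '[[[0.006, 0.002, 0], [0, 0, 0], -1], [[0.006, 0.002, 0], [0, 0, 0], -1], [[0, 0, -0.012], [0, 0, 0], -1], [[0, 0, -0.012], [0, 0, 0], -1], [[0, 0, -0.008], [0, 0, 0], -1], [[0, 0, -0.004], [0, 0, 0], -1], [[0, 0, 0], [0, 0, 0], -1], [[0, 0, 0], [0, 0, 0], -1]]'

```text
t: 2.3
ee_pos: [480.0, -375.2, 88.2]
orientation: [-3.121, -0.356, 0.001]
ft_force: [-1.1, 0.6, 0.4]
width: 1.1
grasp_force: 0.0
```

Emit:
servo_tool --steps '[[[0, 0, -0.003], [0, 0, 0], -1], [[0, 0, -0.003], [0, 0, 0], -1], [[0, 0, -0.003], [0, 0, 0], -1], [[0, 0, -0.002], [0, 0, 0], -1], [[0, 0, -0.002], [0, 0, 0], -1], [[0, 0, -0.001], [0, 0, 0], -1], [[0, 0, 0], [0, 0, 0], -1], [[0, 0, 0], [0, 0, 0], -1]]'

```text
t: 2.97
ee_pos: [480.7, -375.5, 75.0]
orientation: [3.121, 0.356, 0.001]
ft_force: [0.3, -1.1, 4.3]
width: 0.7
grasp_force: 2.1
```

Emit:
servo_tool --steps '[[[0, 0, -0.001], [0, 0, 0], -1], [[0, 0, -0.001], [0, 0, 0], -1], [[0, 0, -0.001], [0, 0, 0], -1], [[0, 0, -0.001], [0, 0, 0], -1], [[0, 0, -0.001], [0, 0, 0], -1], [[0, 0, 0], [0, 0, 0], -1], [[0, 0, 0], [0, 0, 0], -1], [[0, 0, 0], [0, 0, 0], -1]]'

```text
t: 3.63
ee_pos: [480.8, -375.5, 70.3]
orientation: [3.121, 0.356, 0.001]
ft_force: [-1.0, 0.3, 10.0]
width: 0.2
grasp_force: 4.5
```

Emit:
servo_tool --steps '[[[0, 0, -0.0005], [0, 0, 0], -1], [[0, 0, -0.0005], [0, 0, 0], -1], [[0, 0, -0.0005], [0, 0, 0], -1], [[0, 0, 0], [0, 0, 0], -1], [[0, 0, 0], [0, 0, 0], -1], [[0, 0, 0], [0, 0, 0], -1], [[0, 0, 0], [0, 0, 0], -1], [[0, 0, 0], [0, 0, 0], -1]]'

```text
t: 4.3
ee_pos: [480.9, -375.6, 70.1]
orientation: [3.12, 0.356, 0.001]
ft_force: [-3.9, 1.4, 19.8]
width: 0.9
grasp_force: 10.2
```

The force rose to 20 N with no further travel, so the plunger is at its stop. I'll release it and cross near the front edge.

Emit:
servo_tool --steps '[[[0, 0, 0.01], [0, 0, 0], -1], [[0, 0, 0.02], [0, 0, 0], -1], [[0, 0, 0.025], [0, 0, 0], -1], [[-0.01, 0, 0.025], [0, 0, 0], -1], [[-0.02, 0, 0.025], [0, 0, 0], -1], [[-0.02, 0.01, 0.025], [0, 0, 0], -1], [[-0.02, 0.02, 0.02], [0, 0, 0], -1], [[-0.02, 0.03, 0], [0, 0, 0], -1]]'

```text
t: 4.97
ee_pos: [391.1, -316.8, 221.2]
orientation: [3.118, 0.353, 0.006]
ft_force: [1.0, -0.1, 0.4]
width: 0.3
grasp_force: 0.0
```

Emit:
servo_tool --steps '[[[0, 0.036, 0], [0, 0, 0], -1], [[0, 0.036, 0], [0, 0, 0], -1], [[0, 0.036, 0], [0, 0, 0], -1], [[0, 0.036, 0], [0, 0, 0], -1], [[0, 0.036, 0], [0, 0, 0], -1], [[0, 0.036, 0], [0, 0, 0], -1], [[0, 0.036, 0], [0, 0, 0], -1], [[0, 0.036, 0], [0, 0, 0], -1]]'

```text
t: 5.63
ee_pos: [389.2, -25.4, 217.7]
orientation: [-3.121, -0.355, 0.002]
ft_force: [0.6, 0.3, -0.1]
width: 0.4
grasp_force: 0.0
```

Emit:
servo_tool --steps '[[[0, 0.036, 0], [0, 0, 0], -0.2], [[0, 0.036, 0], [0, 0, 0], -0.2], [[0, 0.036, 0], [0, 0, 0], -0.2], [[0, 0.036, 0], [0, 0, 0], -0.2], [[0, 0.036, 0], [0, 0, 0], -0.2], [[0, 0.036, 0], [0, 0, 0], -0.2], [[0, 0.036, 0], [0, 0, 0], -0.2], [[0, 0.036, 0], [0, 0, 0], -0.2]]'

```text
t: 6.3
ee_pos: [389.2, 262.4, 217.5]
orientation: [3.121, 0.357, -0.003]
ft_force: [0.6, -0.0, 0.3]
width: 35.3
grasp_force: 0.0
```

Emit:
servo_tool --steps '[[[0, 0.01, 0], [0, 0, 0], -0.2], [[0, 0, 0], [0, 0, 0], -0.2], [[0, 0, 0], [0, 0, 0], -0.2], [[0, 0, 0], [0, 0, 0], -0.2], [[0, 0, 0], [0, 0, 0], -0.2], [[0, 0, 0], [0, 0, 0], -0.2], [[0, 0, 0], [0, 0, 0], -0.2], [[0, 0, 0], [0, 0, 0], -0.2]]'

```text
t: 6.97
ee_pos: [390.6, 270.2, 218.3]
orientation: [-3.121, -0.354, -0.0]
ft_force: [0.6, -0.5, -0.0]
width: 35.1
grasp_force: 0.0
```

Run:
```python
from h import *
import pickle
o=sensors.get_obs(); d=imaging.get_image("wrist"); s=imaging.get_image("scene"); pickle.dump((o,d,s),open("d3.pkl","wb"))
print(o["ee_pos"],o["qpos"],o["width"])
cv2.imwrite("pics/w3.png",cv2.resize(d["color"],(800,600)))
```

```text
[390.60807316 270.15952049 218.30837579] [ 5.80041200e-01  2.07686586e-01  1.95664401e+00 -1.47541078e-05
  9.77093458e-01  1.92474069e+00] 35.07801799032677
```

View pics/w3.png

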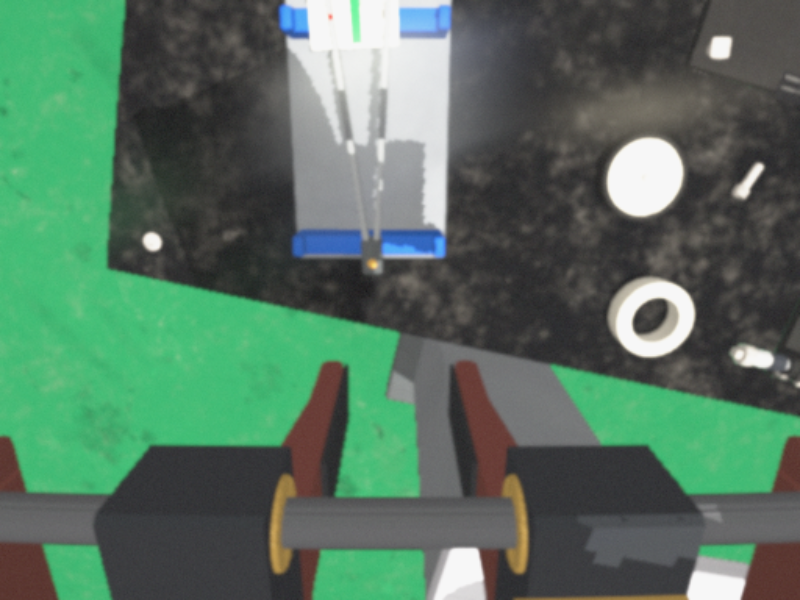

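The wrist view shows the tweezers: hinge block at (372,250), pads at (343,115) and (382,115), the plate at the top with the red dot at (331,17) and the green stripe at (355,20). The rest is nearly upright in the image. I'll move closer for a second view before the grasp.

Run:
```python
from h import *
import pickle
np.set_printoptions(precision=1,suppress=True)
o,d,s=pickle.load(open("d3.pkl","rb"))
k=1/1.5625
pts=np.array([[338,90],[348,140],[384,90],[380,138],[372,243],[331,17]])*k
P=at_height(d,pts,45,o);print(P)
r=at_height(d,np.array([[300,245],[440,244],[287,20],[447,19]])*k,37,o);print("rails",r)
z=d["range_z"]
for p in (pts[0]+pts[1])/2,(pts[2]+pts[3])/2,pts[4]:
    u,v=map(int,p); vv,uu=np.mgrid[v-4:v+5,u-6:u+7]
    Q=at_depth(d,np.c_[uu.ravel(),vv.ravel()],o);Q=Q[Q[:,2]<200]; print(np.sort(Q[:,2])[-6:])
g=P[:4].mean(0);print("grip",g,"axis deg from hinge",np.degrees(np.arctan2(*(g-P[4])[1::-1])), np.linalg.norm((g-P[4])[:2]))
R=cv2.Rodrigues(o["orientation"])[0];print("toolx yaw",np.degrees(np.arctan2(R[1,0],R[0,0])))
for a,b in((0,1),(2,3)):print("rail yaw",np.degrees(np.arctan2(*(r[a]-r[b])[1::-1]))-90)
m=(r[0]+r[1])/2;n=(r[2]+r[3])/2;print("rest yaw",np.degrees(np.arctan2(*(n-m)[1::-1])),m,n)
```

```text
[[494.4 332.7  45. ]
 [466.8 320.8  45. ]
 [500.6 305.2  45. ]
 [472.4 301.5  45. ]
 [406.  292.4  45. ]
 [533.5 344.6  45. ]]
rails [[392.1 340.1  37. ]
 [414.  247.2  37. ]
 [527.5 371.8  37. ]
 [549.5 277.1  37. ]]
[47.1 47.2 47.4 47.4 47.5 47.6]
[46.7 46.9 47.  47.2 47.3 47.8]
[47.  47.1 47.2 47.4 47.4 47.5]
grip [483.5 315.   45. ] axis deg from hinge 16.275158127842555 80.8210865184879
toolx yaw 12.954867065115932
rail yaw 13.3157789739804
rail yaw 13.078967047113167
rest yaw 12.815154421155198 [403.1 293.6  37. ] [538.5 324.5  37. ]
```

Emit:
servo_tool --steps '[[[0.0125, 0.006, -0.014], [0, 0, 1], 0], [[0.0125, 0.006, -0.014], [0, 0, 1], 0], [[0.0125, 0.006, -0.014], [0, 0, 1], 0], [[0.0125, 0.006, -0.014], [0, 0, 0], 0], [[0.0125, 0.006, -0.014], [0, 0, 0], 0], [[0.0125, 0.006, -0.014], [0, 0, 0], 0], [[0.0125, 0.006, -0.014], [0, 0, 0], 0], [[0, 0, 0], [0, 0, 0], 0]]'

```text
t: 7.73
ee_pos: [478.8, 313.0, 117.9]
orientation: [3.11, 0.437, -0.003]
ft_force: [-1.2, -0.1, 0.1]
width: 44.0
grasp_force: 0.0
```

Emit:
servo_tool --steps '[[[0, 0, 0], [0, 0, 0], 0], [[0, 0, 0], [0, 0, 0], 0], [[0, 0, 0], [0, 0, 0], 0], [[0, 0, 0], [0, 0, 0], 0], [[0, 0, 0], [0, 0, 0], 0], [[0, 0, 0], [0, 0, 0], 0], [[0, 0, 0], [0, 0, 0], 0], [[0, 0, 0], [0, 0, 0], 0]]'

```text
t: 8.4
ee_pos: [478.0, 312.8, 120.4]
orientation: [-3.111, -0.438, -0.001]
ft_force: [0.6, -0.1, -0.8]
width: 43.9
grasp_force: 0.0
```

Run:
```python
from h import *
import pickle
o=sensors.get_obs(); d=imaging.get_image("wrist"); pickle.dump((o,d),open("d4.pkl","wb"))
print(o["ee_pos"],o["width"])
cv2.imwrite("pics/w4.png",cv2.resize(d["color"],(800,600)))
```

```text
[477.95190921 312.83952874 120.42108729] 43.88707672514027
```

View pics/w4.png

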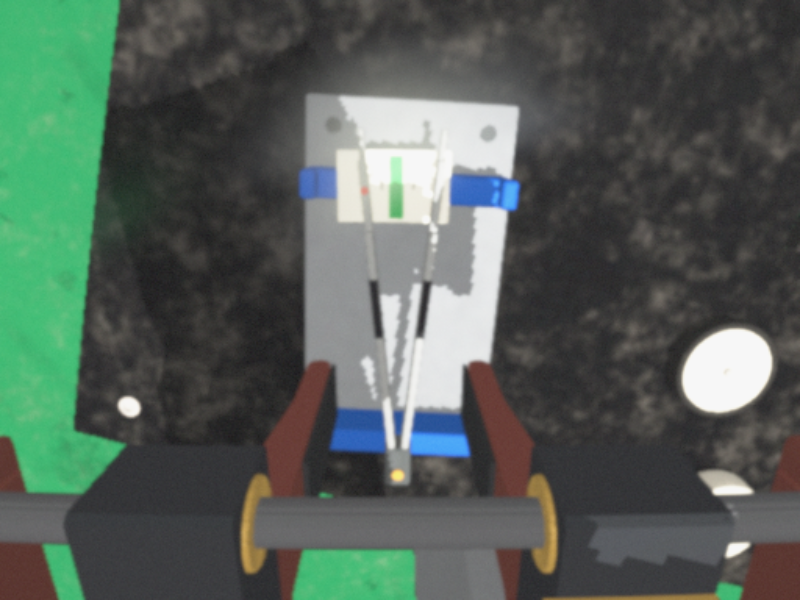

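The closer view shows the pads, left from (374,281) to (379,337) and right from (426,281) to (421,337). The dot is at (365,190), the green mark at (396,187), and the hinge at (399,465).

Run:
```python
from h import *
import pickle
np.set_printoptions(precision=2,suppress=True)
o,d=pickle.load(open("d4.pkl","rb")); o3,d3,_=pickle.load(open("d3.pkl","rb"))
k=1/1.5625
A=np.array([[374,281],[379,337],[426,281],[421,337],[399,452],[365,190],[361,130],[443,132]])*k
B=np.array([[338,90],[348,140],[384,90],[380,138],[372,243],[331,17]])*k
for h in (39,45):
  P=at_height(d,A,h,o); g=P[:4].mean(0); print(h,P[:,:2].tolist() if 0 else P[:,:2],"grip",g)
  t=(P[6]+P[7])/2; 
  for q in (g,t): print("axis",np.degrees(np.arctan2(*(q-P[4])[1::-1])),np.linalg.norm(q-P[4]))
  print("tip gap outer",np.linalg.norm(P[6]-P[7]),"g-t",np.linalg.norm(g-t))
for i in range(6):
  f,R,c=cam(d,o);w=R@np.r_[rays(d,A[i])[0],1];f,R,c3=cam(d3,o3);w3=R@np.r_[rays(d3,B[i])[0],1]
  s=np.linalg.lstsq(np.c_[w,-w3],c3-c,rcond=None)[0];print("tri",(c+s[0]*w+c3+s[1]*w3)/2)
R=cv2.Rodrigues(o["orientation"])[0];print("toolx yaw",np.degrees(np.arctan2(R[1,0],R[0,0])))
```

```text
39 [[492.66 330.15]
 [464.76 319.94]
 [499.74 305.49]
 [470.68 299.31]
 [401.9  291.27]
 [534.12 345.79]
 [559.58 354.47]
 [569.01 318.43]] grip [481.96 313.72  39.  ]
axis 15.669890405236993 83.14425200261175
axis 15.548644183108497 168.5598794350109
tip gap outer 37.24862514728794 g-t 85.41599480704596
45 [[494.32 330.32]
 [467.1  320.36]
 [501.22 306.26]
 [472.87 300.23]
 [405.79 292.39]
 [534.76 345.57]
 [559.59 354.03]
 [568.79 318.88]] grip [483.88 314.29  45.  ]
axis 15.669890405237025 81.09864935788924
axis 15.548644183108502 164.41279136985474
tip gap outer 36.332195156298646 g-t 83.31450034807348
tri [494.63 331.34  47.82]
tri [466.9 320.6  44.8]
tri [500.67 305.6   42.16]
tri [472.74 300.89  45.49]
tri [406.02 292.42  45.33]
tri [534.32 345.59  40.19]
toolx yaw 16.022470350058867
```

Emit:
servo_tool --steps '[[[0.0055, 0.0015, 0], [0, 0, 0], 0], [[0, 0, -0.016], [0, 0, 0], 0], [[0, 0, -0.018], [0, 0, 0], 0], [[0, 0, -0.018], [0, 0, 0], 0], [[0, 0, -0.018], [0, 0, 0], 0], [[0, 0, -0.016], [0, 0, 0], 0], [[0, 0, -0.009], [0, 0, 0], 0], [[0, 0, -0.005], [0, 0, 0], 0]]'

```text
t: 9.12
ee_pos: [483.1, 314.0, 18.8]
orientation: [3.11, 0.438, -0.003]
ft_force: [0.6, -0.5, 0.3]
width: 44.3
grasp_force: 0.0
```

Emit:
servo_tool --steps '[[[0, 0, 0], [0, 0, 0], -0.2], [[0, 0, 0], [0, 0, 0], -0.3], [[0, 0, 0], [0, 0, 0], -0.35], [[0, 0, 0], [0, 0, 0], -0.38], [[0, 0, 0], [0, 0, 0], -0.4], [[0, 0, 0], [0, 0, 0], -0.42], [[0, 0, 0], [0, 0, 0], -0.43], [[0, 0, 0], [0, 0, 0], -0.43]]'

```text
t: 9.78
ee_pos: [484.0, 314.3, 20.9]
orientation: [-3.111, -0.438, -0.002]
ft_force: [1.6, -3.4, 6.1]
width: 25.4
grasp_force: 8.9
```

Emit:
servo_tool --steps '[[[0, 0, 0], [0, 0, 0], -0.45], [[0, 0, 0], [0, 0, 0], -0.46], [[0, 0, 0], [0, 0, 0], -0.48], [[0, 0, 0], [0, 0, 0], -0.5], [[0, 0, 0], [0, 0, 0], -0.5], [[0, 0, 0], [0, 0, 0], -0.5], [[0, 0, 0], [0, 0, 0], -0.5], [[0, 0, 0], [0, 0, 0], -0.5]]'

```text
t: 10.45
ee_pos: [484.2, 314.3, 20.9]
orientation: [-3.111, -0.437, -0.002]
ft_force: [1.8, -3.2, 5.9]
width: 22.2
grasp_force: 10.4
```

Run:
```python
from h import *
o=sensors.get_obs(); d=imaging.get_image("wrist"); 
print(o["ee_pos"],o["width"],o["ft_force"],o["grasp_force"])
cv2.imwrite("pics/w5.png",cv2.resize(d["color"][40:280,130:430],(750,600)))
```

```text
[484.15003802 314.26980951  20.91809529] 22.2173688413038 [ 1.82559153 -3.20616927  5.88689249] 10.40063455235213
```

View pics/w5.png

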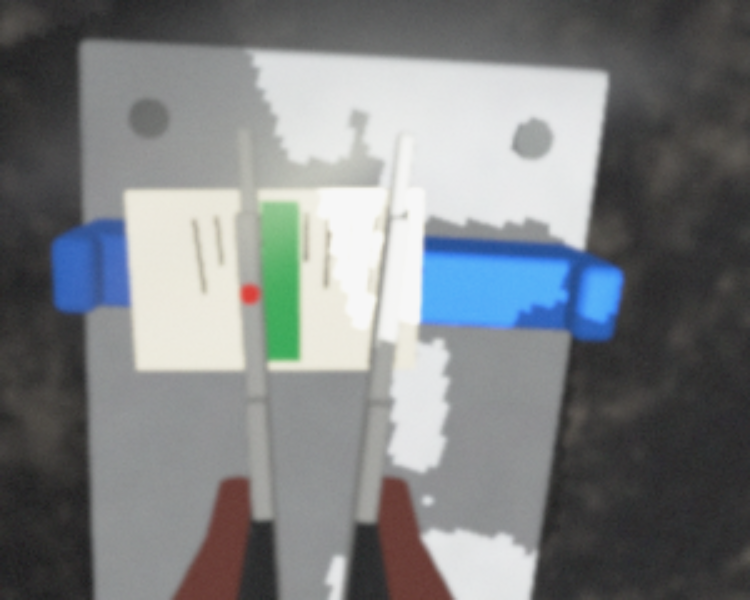

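The tweezers are gripped, with the pads between the fingers and the dot blade at (250,294), left of the green stripe centred near (281,280). Now I'll lift.

Emit:
servo_tool --steps '[[[0, 0, 0.003], [0, 0, 0], -0.5], [[0, 0, 0.006], [0, 0, 0], -0.5], [[0, 0, 0.01], [0, 0, 0], -0.5], [[0, 0, 0.012], [0, 0, 0], -0.5], [[0, 0, 0.014], [0, 0, 0], -0.5], [[0, 0, 0.014], [0, 0, 0], -0.5], [[0, 0, 0.012], [0, 0, 0], -0.5], [[0, 0, 0.007], [0, 0, 0], -0.5]]'

```text
t: 11.17
ee_pos: [484.1, 314.9, 100.5]
orientation: [-3.11, -0.438, -0.004]
ft_force: [0.4, 0.4, -0.6]
width: 22.0
grasp_force: 8.1
```

Emit:
servo_tool --steps '[[[0, 0, 0.003], [0, 0, 0], -0.5], [[0, 0, 0], [0, 0, 0], -0.5], [[0, 0, 0], [0, 0, 0], -0.5], [[0, 0, 0], [0, 0, 0], -0.52], [[0, 0, 0], [0, 0, 0], -0.54], [[0, 0, 0], [0, 0, 0], -0.56], [[0, 0, 0], [0, 0, 0], -0.56], [[0, 0, 0], [0, 0, 0], -0.56]]'

```text
t: 11.83
ee_pos: [483.3, 314.2, 100.8]
orientation: [3.111, 0.438, -0.001]
ft_force: [0.0, -0.5, -0.9]
width: 19.4
grasp_force: 9.0
```

Run:
```python
from h import *
import pickle
o=sensors.get_obs(); d=imaging.get_image("wrist"); pickle.dump((o,d),open("d6.pkl","wb"))
print(o["ee_pos"],o["width"],o["ft_force"],o["grasp_force"])
cv2.imwrite("pics/w6.png",cv2.resize(d["color"][40:280,100:420],(800,600)))
```

```text
[483.28671123 314.21090119 100.84249066] 19.406750107193876 [ 0.01483401 -0.52920745 -0.94078241] 9.012079006643035
```

View pics/w6.png

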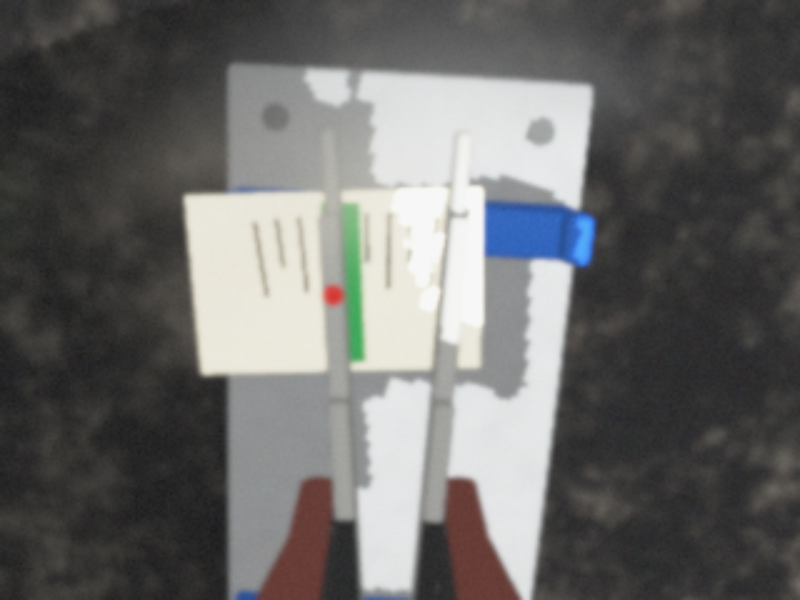

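The tweezers are lifted and the dot blade at (333,295) covers the left part of the stripe. I'll measure the levelness and the remaining angle.

```bash
cat > meas.py <<'E'
from h import *
import pickle,sys
np.set_printoptions(precision=2,suppress=True)
def blobs(d):
    h=cv2.cvtColor(d["color"],cv2.COLOR_BGR2HSV); out=[]
    box=np.zeros(h.shape[:2],bool); box[80:200,150:330]=1
    for m in (((h[...,0]<8)|(h[...,0]>172))&(h[...,1]>110), (h[...,0]>45)&(h[...,0]<80)&(h[...,1]>90)):
        m=(m&box).astype(np.uint8); n,l,s,c=cv2.connectedComponentsWithStats(m); k=1+np.argmax(s[1:,4]); out.append((l==k,c[k],s[k]))
    return out
def measure(o,d,show=True):
    (rm,rc,rs),(gm,gc,gs)=blobs(d)
    R=cv2.Rodrigues(np.array(o["orientation"]))[0]; T=np.array(o["ee_pos"])
    # tool coordinates: plane of dot top: grip point 19 behind TCP -> dot top z_tool=-19-6=-25 ; mark 9 lower
    dz=float(sys.argv[2]) if len(sys.argv)>2 else 0
    f,Rc,c=cam(d,o); A=R.T@Rc; b=R.T@(c-T)
    def pt(uv,zt):
        w=np.c_[rays(d,uv),np.ones(len(np.atleast_2d(uv)))]@A.T
        return b+w*((zt-b[2])/w[:,2])[:,None]
    zd=o.get("zdot",-25+dz)
    dot=pt([rc],zd)[0]
    vv,uu=np.nonzero(gm); G=pt(np.c_[uu,vv],zd+9)
    print("dot(tool)",dot,"green px",gs, "green centroid",G.mean(0))
    a,e=np.polyfit(G[:,0],G[:,1],1)
    # green edges at x rows near the dot
    q=np.abs(G[:,0]-dot[0])<8; print("green y at dot x: mid(fit) %.2f  min %.2f max %.2f slope %.3f"%(a*dot[0]+e,np.percentile(G[q,1],2),np.percentile(G[q,1],98),a))
    # plate levelness from depth
    z=d["range_z"]; W=(d["color"].min(2)>150)&(z>0); ys,xs=np.mgrid[0:384,0:512]
    W&=(ys>105)&(ys<190)&(xs>170)&(xs<300); vv,uu=np.nonzero(W)
    P=at_depth(d,np.c_[uu,vv],o); med=np.median(P[:,2]); P=P[np.abs(P[:,2]-med)<6]
    co=np.linalg.lstsq(np.c_[P[:,:2]-P[:,:2].mean(0),np.ones(len(P))],P[:,2],rcond=None)[0]
    print("plate z %.1f slopes deg"%co[2],np.degrees(co[:2]),len(P), "rel TCP",co[2]-T[2])
if __name__=="__main__":
    x=pickle.load(open(sys.argv[1],"rb")); o,d=x[0],x[1]
    if sys.argv[1]=="d4.pkl": o["zdot"]=o["ee_pos"][2]-45
    measure(o,d)
E
python3 meas.py d4.pkl; python3 meas.py d6.pkl
```

```text
dot(tool) [ 57.78  -9.85 -25.  ] green px [239 133   6  51 230] green centroid [ 54.94  -6.7  -16.  ]
green y at dot x: mid(fit) -6.78  min -7.74 max -5.85 slope -0.027
plate z 112.5 slopes deg [ 1.58 -0.19] 6729 rel TCP 11.67801786417263Traceback (most recent call last):
  File "meas.py", line 35, in <module>
    measure(o,d)
    ~~~~~~~^^^^^
  File "meas.py", line 11, in measure
    (rm,rc,rs),(gm,gc,gs)=blobs(d)
                          ~~~~~^^^
  File "meas.py", line 8, in blobs
    m=(m&box).astype(np.uint8); n,l,s,c=cv2.connectedComponentsWithStats(m); k=1+np.argmax(s[1:,4]); out.append((l==k,c[k],s[k]))
                                                                                 ~~~~~~~~~^^^^^^^^^
    return _wrapfunc(a, 'argmax', axis=axis, out=out, **kwds)
    return bound(*args, **kwds)
ValueError: attempt to get argmax of an empty sequence
```

Emit:
servo_tool --steps '[[[0, 0, 0], [0, 0, 0], -0.57], [[0, 0, 0], [0, 0, 0], -0.58], [[0, 0, 0], [0, 0, 0], -0.585], [[0, 0, 0], [0, 0, 0], -0.585], [[0, 0, 0], [0, 0, 0], -0.585], [[0, 0, 0], [0, 0, 0], -0.585], [[0, 0, 0], [0, 0, 0], -0.585], [[0, 0, 0], [0, 0, 0], -0.585]]'

```text
t: 12.55
ee_pos: [483.4, 314.3, 101.2]
orientation: [-3.111, -0.438, -0.0]
ft_force: [-0.1, 0.1, -1.1]
width: 18.5
grasp_force: 9.4
```

```bash
sed -i 's/>110), (h/>90), (h/; s/box\[80:200,150:330\]/box[90:150,200:330]/' meas.py
cat > prof.py <<'E'
from h import *
import pickle,sys
np.set_printoptions(precision=2,suppress=True,linewidth=200)
o=sensors.get_obs(); N=4; ds=[imaging.get_image("wrist") for _ in range(N)]
d=dict(ds[0]); d["color"]=np.mean([x["color"] for x in ds],0).astype(np.uint8)
z=np.stack([x["range_z"] for x in ds]); d["range_z"]=np.median(z,0)
pickle.dump((o,d),open(sys.argv[1]+".pkl","wb"))
print(o["ee_pos"],o["width"],o["ft_force"],o["grasp_force"])
c=d["color"].astype(int); 
r=c[...,2]-np.maximum(c[...,0],c[...,1]); r[:, :200]=0; r[:,280:]=0; r[:130]=0;r[190:]=0; r=np.clip(r-30,0,None)
vv,uu=np.mgrid[0:384,0:512]; print("dot px",(r*uu).sum()/max(r.sum(),1),(r*vv).sum()/max(r.sum(),1))
g=c[...,1]-np.maximum(c[...,0],c[...,2])
for v in range(126,184,6): print(v,g[v-1:v+2,215:255].mean(0).astype(int))
E
python3 prof.py d7
python3 - <<'E'
import pickle
from h import *
o,d=pickle.load(open("d7.pkl","rb"))
x=d["color"][100:200,190:290]; cv2.imwrite("pics/w7.png",cv2.resize(x,(600,600),interpolation=cv2.INTER_CUBIC))
E
```

```text
[483.45 314.3  101.2 ] 18.505261432219715 [-0.07  0.14 -1.13] 9.417664706998039
dot px 234.79474844658247 157.6540388855482
126 [-3 -3 -4 -4 -3 -3 -3 -3 -3 -3 -1 11 32 40 28 12  3  0 -1 -2 -2 -2  1 11 30 41 33  7  0 -3 -4 -3 -3 -3 -3 -2 -2 -3 -3 -4]
132 [-2 -4 -4 -4 -5 -3 -2 -2 -3 -2 -1  7 28 38 22  6 -1 -2 -1 -1  0  0  0  8 28 47 38 13  0 -4 -5 -3 -3 -3 -3 -3 -3 -3 -4 -5]
138 [-2 -2 -2 -5 -5 -4 -3 -2 -2 -2 -1  3 23 41 34 13  2  0  0  0  0  0  1  7 28 48 51 29  8  0 -3 -3 -2 -2 -2 -2 -3 -3 -4 -4]
144 [-2 -3 -3 -3 -4 -5 -3 -2 -2 -2 -2  0 13 39 42 21  4  0 -1  0  0  0  0  5 24 46 56 42 16  2 -2 -3 -2 -2 -2 -2 -3 -2 -4 -4]
150 [-3 -2 -2 -2 -4 -4 -4 -3 -2 -2 -2  0  9 39 49 31  8  0  0  0  0  0  0  2 18 43 59 50 16  1 -2 -2 -2 -2 -2 -2 -2 -4 -3 -4]
156 [  -3   -3   -3   -3   -3   -5   -4   -3   -3   -3   -2   -2    2   23   44   17  -51 -107 -136 -146 -147 -141 -121  -83  -29   31   60   54   20    1   -2   -2   -2   -2   -2   -2   -2   -3   -3
   -2]
162 [ -3  -3  -2  -3  -3  -3  -2  -3  -3  -2  -3  -2   0  17  47  46  16 -18 -40 -56 -59 -48 -34 -16   3  30  54  58  33   5  -1  -3  -3  -3  -3  -3  -2  -3  -3  -3]
168 [-2 -2 -2 -3 -2 -3 -2 -3 -2 -2 -2 -1  0 11 41 52 33 11  2  1  1  1  0  2  6 23 49 61 46 12  0 -2 -2 -2 -2 -2 -2 -3 -2 -2]
174 [-2 -2 -2 -2 -2 -2 -3 -2 -2 -2 -2 -2 -1  1 23 50 41 19  4  1  1  0  1  1  3 16 42 61 52 18  0 -2 -2 -2 -3 -2 -2 -2 -2 -2]
180 [-2 -2 -2 -2 -2 -2 -2 -2 -2 -2 -3 -3 -2  0 17 47 47 25  7  1  0  0  0  0  2 11 34 59 55 24  2 -1 -2 -2 -2 -2 -2 -2 -2 -2]
```

View pics/w7.png

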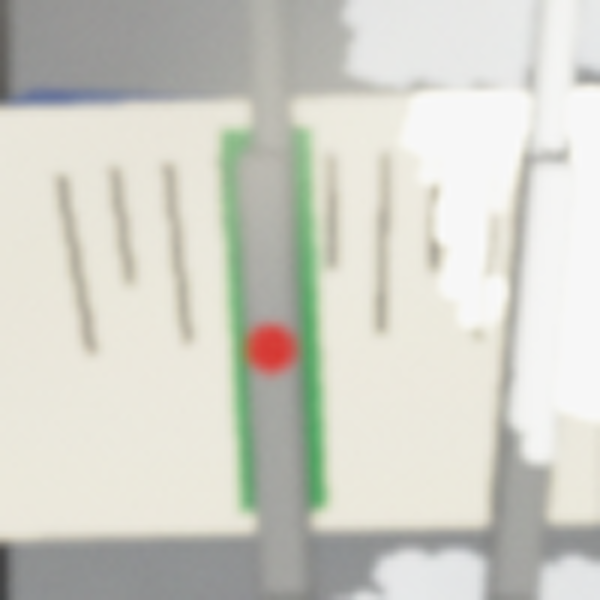

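The blade is now nearly centred, with green on both sides: stripe from 228 to 242.7 px at the dot row and the dot at 234.8. I'll check with the full calibration and compare levelness against the plate on the rest.

Run:
```python
from h import *
import pickle
np.set_printoptions(precision=2,suppress=True)
for n in ("d4","d6","d7"):
    o,d=pickle.load(open(n+".pkl","rb"))
    R=cv2.Rodrigues(np.array(o["orientation"]))[0]; T=np.array(o["ee_pos"])
    f,Rc,c=cam(d,o); A=R.T@Rc; b=R.T@(c-T)
    x=d["color"].astype(int); z=d["range_z"]
    # plate mask: creamy white incl. green? use non-saturated plate colour
    W=(x.min(2)>185)&(z>0); ys,xs=np.mgrid[0:384,0:512]
    b0=(95,145,213,290) if n=="d4" else (115,190,165,300)
    W&=(ys>b0[0])&(ys<b0[1])&(xs>b0[2])&(xs<b0[3])
    vv,uu=np.nonzero(W); P=at_depth(d,np.c_[uu,vv],o); P=(P-T)@R   # tool frame
    for _ in range(4):
        m=np.median(P[:,2]) if _==0 else None
        if _==0: keep=np.abs(P[:,2]-m)<5
        co=np.linalg.lstsq(np.c_[P[keep][:,:2],np.ones(keep.sum())],P[keep][:,2],rcond=None)[0]
        r=P[:,2]-np.c_[P[:,:2],np.ones(len(P))]@co; keep=np.abs(r)<1.5
    print(n,"plate: tool z at (57,0) %.2f"%(co@[57,0,1]),"tilt deg (x,y)",np.degrees(co[:2]),keep.sum(),"tool z axis",R[:,2],"height",T[2]-co@[57,0,1])
    print("   cam in tool",b,"optical axis",A[:,2])
    zm=(co@[57,0,1])
    if n=="d7": zm_=[zm,-16,-13]
    def pt(uv,zt):
        w=A@np.r_[rays(d,uv)[0],1]; return b+w*((zt-b[2])/w[2])
    if n=="d7":
        for zt in zm_:
            print(zt,"dot",pt([234.8,157.7],zt-9),"L",pt([228.0,157.7],zt),"R",pt([242.9,157.7],zt))
    if n=="d4":
        zt=o["ee_pos"][2]-36; dot=np.array([365,190])/1.5625
        h=cv2.cvtColor(d["color"],cv2.COLOR_BGR2HSV); g=(h[...,0]>45)&(h[...,0]<80)&(h[...,1]>80)&(xs>240)&(xs<270)&(ys>95)&(ys<145)
        gv,gu=np.nonzero(g); v=dot[1]; q=np.abs(gv-v)<6; mu=gu[q].mean()
        a=pt(dot,zt-9); m=pt([mu,v],zt); print("   d4 dot",a,"mark",m,"marker~",(m[1]-a[1])/152)
```

```text
d4 plate: tool z at (57,0) 88.00 tilt deg (x,y) [ 0.05 -0.06] 2411 tool z axis [ 0.  0. -1.] height 32.41756599533289
   cam in tool [  85.45   -0.37 -162.42] optical axis [-0.3  -0.    0.95]
   d4 dot [ 63.61 -15.77  75.42] mark [62.76 -1.5  84.42] marker~ 0.09384120908291163
d6 plate: tool z at (57,0) -11.55 tilt deg (x,y) [-0.36 -0.11] 6033 tool z axis [-0. -0. -1.] height 112.39683180112279
   cam in tool [  85.45   -0.37 -162.42] optical axis [-0.3  -0.    0.95]
d7 plate: tool z at (57,0) -11.54 tilt deg (x,y) [-0.24 -0.13] 6217 tool z axis [ 0.  0. -1.] height 112.73540089268013
   cam in tool [  85.45   -0.37 -162.42] optical axis [-0.3  -0.    0.95]
-11.540318818480223 dot [ 56.81  -9.33 -20.54] L [ 54.99 -13.08 -11.54] R [ 54.98  -6.11 -11.54]
-16 dot [ 57.71  -9.05 -25.  ] L [ 55.89 -12.7  -16.  ] R [ 55.89  -5.94 -16.  ]
-13 dot [ 57.1   -9.24 -22.  ] L [ 55.29 -12.95 -13.  ] R [ 55.28  -6.05 -13.  ]
```

The plate is level within 0.4°, and raised about 80 mm. The dot is about 0.3 mm past the mark centre, so I'll open by about 0.25 mm and re-check.

Emit:
servo_tool --steps '[[[0, 0, 0], [0, 0, 0], -0.579], [[0, 0, 0], [0, 0, 0], -0.579], [[0, 0, 0], [0, 0, 0], -0.579], [[0, 0, 0], [0, 0, 0], -0.579], [[0, 0, 0], [0, 0, 0], -0.579], [[0, 0, 0], [0, 0, 0], -0.579], [[0, 0, 0], [0, 0, 0], -0.579], [[0, 0, 0], [0, 0, 0], -0.579]]'

```text
t: 13.42
ee_pos: [483.4, 314.3, 101.2]
orientation: [-3.111, -0.438, 0.0]
ft_force: [-0.3, -0.3, -1.3]
width: 18.6
grasp_force: 9.3
```

```bash
python3 prof.py d8 | sed -n '1,2p;6,11p'
python3 - <<'E'
from h import *
d=imaging.get_image("top"); a=d["color"]
s=imaging.get_image("scene")["color"]
cv2.imwrite("pics/f.png",np.hstack([cv2.resize(a[140:250,100:410],(800,284))]*1))
b=cv2.resize(s[140:300,110:430],(800,400)); cv2.imwrite("pics/f.png",np.vstack([cv2.resize(a[140:250,100:410],(560,200)),cv2.resize(b,(560,280))]))
E
```

```text
[483.42 314.31 101.17] 18.62135961252689 [-0.35 -0.28 -1.3 ] 9.320534394937567
dot px 234.29946080464538 157.65678141849855
144 [-3 -2 -2 -3 -4 -4 -4 -3 -2 -2 -2  0  8 28 28 10  0  0  0  0  0  0  1 11 36 59 63 51 20  3 -2 -3 -2 -2 -2 -2 -2 -3 -4 -3]
150 [-2 -2 -2 -3 -3 -5 -4 -3 -2 -2 -2 -2  0 16 30 19  5  0 -1  0  0  0  1  8 29 53 65 56 27  3 -1 -2 -2 -2 -2 -2 -2 -2 -4 -4]
156 [  -3   -3   -2   -3   -3   -4   -4   -4   -3   -3   -3   -2    0   14   25  -14  -78 -121 -139 -146 -144 -133 -105  -56    1   48   66   64   43    9    0   -2   -2   -2   -2   -2   -2   -3   -3
   -3]
162 [ -3  -3  -3  -2  -3  -3  -3  -3  -3  -3  -2  -2  -1   8  32  28  -4 -30 -45 -55 -51 -37 -20  -7  12  40  64  67  49  14  -1  -2  -3  -3  -3  -3  -3  -3  -3  -3]
168 [-2 -2 -2 -2 -2 -2 -2 -2 -2 -2 -2 -2 -1  0 17 34 22  6  1  1  0  0  0  2 10 33 59 69 55 19  0 -2 -2 -2 -2 -2 -2 -2 -2 -2]
```

View pics/f.png

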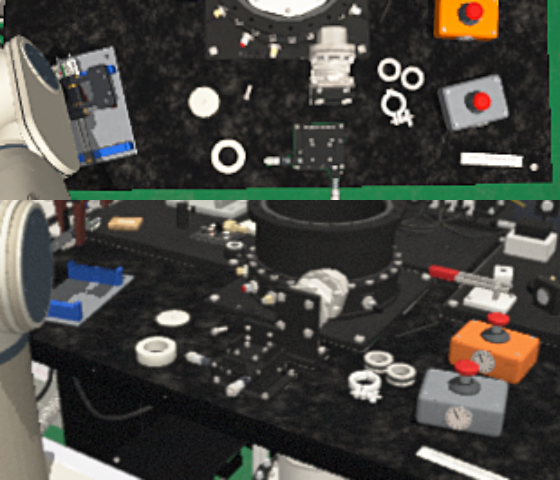

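The final view shows both plungers up and the bystanders where they were. By the calibration the blade is centred within about 0.1 mm. Handing in.

```bash
python3 -c "
from workcell import close_job
print(close_job())"
```

```text
the job is handed in; nothing more can be done
None
```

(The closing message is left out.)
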